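Rock the capacitor sorter's seesaw gate over to the empty lane

ROBOT

A 6-joint arm with a two-finger parallel gripper is mounted at the origin on the work surface. World frame = base frame: x ahead of the robot, y to its left, z up, the work surface at z = 0. Lengths are in m, angles in rad, forces in N, time in s.
With the tool pointing down it reaches from about 0.35 to 0.85 m from the base axis. Payload 8.1 kg.
Tool frame: the origin (TCP) lies between the finger pads; the fingertips stand 11 mm ahead of it and the grasp point (between the pads) lies 8 mm behind it; y points along the fingers, x is the direction in which the jaws open and shut, and the axes are right-handed (so a half turn about y gives the same grasp; the last joint's range is limited). The gripper opens to 93 mm and grips with 3 to 60 N. Pads are 15 mm wide; open, the fingers measure 128 mm over their backs; the gripper's body (75 mm by 188 mm) begins 65 mm behind the grasp point.
Start: joints at [-1.364, 0.13, 1.488, -0, 1.523, -0.085], TCP at [0.173, -0.575, 0.194] pointing down, gripper open.
Joint ranges: [-2.96, 2.96], [-0.89, 2.26], [0.02, 2.5], [-1.34, 4.48], [0, 2.73], [-2.66, 2.66]. Speed limits (rad/s): [2.39, 2.39, 2.79, 3.14, 3.14, 3.14].

INTERFACE

Orientations are given as a rotation vector (axis times angle).
In Python, from plant import readout, optics, robot gives the robot as it stands.
- The arm moves only by the shell command python3 -m creep 'ROWS' [FORCE]. ROWS is JSON, a list that holds one entry, the list of rows, each a list of 7 numbers: the closure, from 0 (fully open) to 1 (shut), then the shift along the tool's x, y, z in cm, then the turn, a rotation vector about the tool's x, y, z in degrees. In form: [[[grip, x, y, z, wx, wy, wz], ...]]. A call has exactly 8 rows; each row shifts and turns the pose as measured when the row begins, along the tool's axes as they then stand; what a row does not reach is not made up. A row lasts 1/10 s, in which the tool goes at most 50 mm and 8.59 degrees, less where a joint would pass 70% of its speed; a pose out of reach is approached as far as the arm can. A call is refused whole if a number of a shift passes 5 or a number of a turn 8.59, either way. A call with a gripper value outside its range is refused whole. The fingers move at their own pace and stop on an object; FORCE is the grip in N (left out, the last holds). Time passes only in rows, so rows that do not move let the fingers close, or fill a call up. It gives the time, the measured TCP pose, the force and the opening at its end, in the units of the state.
- readout.read_state(): the state, without advancing time (a new reading comes with each control period).
- optics.read_camera(name): name is "scene" or "top"; returns a dict with "frame" (480x640x3 uint8, red, green, blue), "depth" (480x640 float32, m along the optical axis (not along the pixel's ray), 0 where there is no reading), "intrinsics" (3x3 intrinsics, pixels), "R" (3x3) and "t" (3): a world point X has camera coordinates R X + t. Camera axes: x right, y down, z forward; pixel columns grow to the right and rows downward; lengths in m; the calibration is good to about 2 mm. A picture is of the moment at which its call begins.
- robot.close_job(): hands the job in, once; it reports no verdict.
The state is a dict: "t": time; "q": joint angles; "dq": joint speeds; "joint_torque": joint torques, N m; "tool_pos": TCP position; "orientation": TCP orientation; "force": force on the tool from outside, world axes, zero at the start; "wrist_torque": the same for the moment, N m; "opening": finger opening in m.
Only numpy, scipy, OpenCV 4.12 (cv2) and the standard library are available. Lean on these libraries where they do the work, as an engineer would, in place of code of your own. Each camera call takes 0.05 s, during which the arm holds its last target. There are 200 camera calls.

TASK

The left lane of the capacitor sorter (left and right as seen from the robot) is full, and the capacitors behind it are waiting on the gate and in the magazine. With a fingertip, press down the raised right-hand pad of the rocker at the front until the seesaw gate has tipped fully over to the right and all four waiting capacitors have rolled down into the empty right lane, then let go. Do not touch any of the capacitors, leave those in the left lane where they lie, and do not disturb the things around the sorter.

Things in the scene. Friction and masses are not known exactly. Their poses are not given: they have to be found in the camera images.
- sorter: Bench gravity sorter, fixed to the table, alike left and right. Origin on the table under the middle of the gate's pivot; x points from its front (robot side) to its back, y to its left, z up. Base plate 330 mm (y) by 115 mm (x, -48 to +68 mm), 10 mm thick. The seesaw gate lies in the middle between clear side plates (y within 35 mm, x within 27 mm, up to 88 mm high).
- magazine_top (a point): Centre of the open top of the upright clear-walled magazine that stands over the middle of the gate: 40 mm (y) by 53 mm (x) outside, its top 225 mm above the table. Capacitors stacked in it drop on to the gate by themselves as soon as those below roll away.
- lane_left (a point): Middle of the floor of the left lane (+y), an open aluminium chute falling away from the gate by 9 degrees: floor 58 mm high at 15 mm from the pivot, 40 mm high at 130 mm; inner width 45 mm, side walls about 16 mm over the floor, rubber bumper at the outer end. Holds four capacitors and is full at the start.
- lane_right (a point): Middle of the floor of the right lane (-y), the mirror image of the left one; empty at the start. It takes four capacitors, which roll down it by themselves once the gate is tipped to the right, within about 2 s.
- gate (a joint): Angle of the seesaw gate about its pivot, along the sorter's x, 62 mm above the table. Gate, front rocker and rear weight are one piece. -0.38 rad: left stop, left end low, feeds the left lane (so at the start); +0.38: right stop, feeds the right lane. A tumbler weight makes it fall to either stop once past level. Under 2 N on a pad rocks it.
- pad_right (a point): Centre of the top of the rocker's right finger pad, a flat black ribbed plate 34 (y) x 30 (x) x 8 mm at the -y end of a 140 mm crossbar on the front end of the gate's shaft: 70 mm right of the pivot, 78 mm in front of it (36 mm free between pad and side plates), only table below. Tilts with the gate: at the start about 92 mm above the table, about 40 mm with the gate on its right stop.
- pad_left (a point): Centre of the top of the rocker's left finger pad, mirror image of the right one: low (about 40 mm) at the start, about 92 mm high with the gate on its right stop.
- cap_a: Waiting capacitor, a black cylinder 30 mm in diameter and 40 mm long overall (36 mm can plus 4 mm of terminals), 40 g, lying along the sorter's x; origin on its axis at mid length; it rolls, so its own y and z axes turn. At the start it lies on the gate under the magazine, held back by the full left lane.
- cap_b: Waiting capacitor, a black cylinder 30 mm in diameter and 40 mm long overall (36 mm can plus 4 mm of terminals), 40 g, lying along the sorter's x; origin on its axis at mid length; it rolls, so its own y and z axes turn. At the start it is the lowest of three stacked in the magazine, resting on the one on the gate.
- cap_c: Waiting capacitor, a black cylinder 30 mm in diameter and 40 mm long overall (36 mm can plus 4 mm of terminals), 40 g, lying along the sorter's x; origin on its axis at mid length; it rolls, so its own y and z axes turn. At the start it is the middle one of three in the magazine.
- cap_d: Waiting capacitor, a black cylinder 30 mm in diameter and 40 mm long overall (36 mm can plus 4 mm of terminals), 40 g, lying along the sorter's x; origin on its axis at mid length; it rolls, so its own y and z axes turn. At the start it is the top one of three in the magazine.
- full_a: Already sorted capacitor, a black cylinder 30 mm in diameter and 40 mm long overall (36 mm can plus 4 mm of terminals), 40 g, lying along the sorter's x; origin on its axis at mid length; it rolls, so its own y and z axes turn. It is number 1 from the gate in the full left lane.
- full_b: Already sorted capacitor, a black cylinder 30 mm in diameter and 40 mm long overall (36 mm can plus 4 mm of terminals), 40 g, lying along the sorter's x; origin on its axis at mid length; it rolls, so its own y and z axes turn. It is number 2 from the gate in the full left lane.
- full_c: Already sorted capacitor, a black cylinder 30 mm in diameter and 40 mm long overall (36 mm can plus 4 mm of terminals), 40 g, lying along the sorter's x; origin on its axis at mid length; it rolls, so its own y and z axes turn. It is number 3 from the gate in the full left lane.
- full_d: Already sorted capacitor, a black cylinder 30 mm in diameter and 40 mm long overall (36 mm can plus 4 mm of terminals), 40 g, lying along the sorter's x; origin on its axis at mid length; it rolls, so its own y and z axes turn. It is number 4 from the gate in the full left lane.
- loose_cap: Bystander: the same kind of capacitor standing on end on the table in front of the sorter, 40 mm high; origin at the centre of its foot.
- spool: Bystander: standing solder spool, 53 mm in diameter, 46 mm high; origin at the centre of its foot.
- flux_bottle: Bystander: white plastic bottle with black cap, 40 mm in diameter, 85 mm high; origin at the centre of its foot.
- screwdriver: Bystander: screwdriver with black handle lying on the table, about 170 mm long along its x, handle to -x; origin on the table at mid length.
- multimeter: Bystander: handheld multimeter lying face up, 175 x 82 x 38 mm, long along its x; origin at the centre of its underside.
- converter_board: Bystander: small green circuit board with a finned heat sink, on four stand-offs, 100 x 75 x 39 mm; origin at the centre of its underside.

How it is judged:
By the outcome, as a careful person would: the job done as asked, in the order asked, and still so for the second after the job is handed in, with the robot touching nothing.
It also fails if it takes over 32 s, if anything falls off the work surface, if the arm or the gripper's body presses on something with over 40 N, if the wrist force passes 120 N, or if a joint passes its speed limit or range.

## Working session

There is one attempt and no reset: what is moved stays moved. The work goes in short steps, Python scripts to look and compute and a shell command to move; the robot and the scene stay as the last step left them, time stands still between calls to the robot, and variables do not carry over. Pictures are saved under pics/ and viewed, about 8 in all and at most 12, crops included, and the job is handed in when it is done.

```bash
mkdir -p pics; ls; python3 - <<'E'
from plant import readout, optics
import cv2,numpy as np
s=readout.read_state(); print({k:np.round(s[k],4) for k in s})
for n in("scene","top"):
    c=optics.read_camera(n); np.savez(f"{n}0.npz",**c)
    cv2.imwrite(f"pics/{n}0.png",c["frame"][:,:,::-1]); print(n,c["R"],c["t"],c["intrinsics"])
E
```

```text
pics
{'t': np.float64(0.0), 'q': array([-1.3644,  0.1311,  1.4893, -0.    ,  1.523 , -0.0854]), 'dq': array([-0.0006,  0.0008,  0.0008, -0.0006, -0.0005, -0.0004]), 'joint_torque': array([ 1.40000e-03, -5.59844e+01, -4.91753e+01,  7.69000e-02,
        3.53000e-02, -1.00000e-04]), 'tool_pos': array([ 0.1725, -0.574 ,  0.1934]), 'orientation': array([-1.332 ,  0.9925, -0.9903]), 'force': array([-0.0942,  0.5832, -0.5921]), 'wrist_torque': array([-0.0105, -0.082 , -0.0063]), 'opening': np.float64(0.0928)}
scene [[-0.78108739  0.62424753 -0.01474799]
 [ 0.43353756  0.52516172 -0.73229117]
 [-0.44938588 -0.5783772  -0.68083195]] [ 0.38805147 -0.11672389  1.70097913] [[612.88166705   0.         311.65524571]
 [  0.         612.88166705 247.4999797 ]
 [  0.           0.           1.        ]]
top [[ 1.86865674e-02 -9.99825332e-01 -3.43002748e-04]
 [-9.96698712e-01 -1.86010193e-02 -7.90296076e-02]
 [ 7.90094234e-02  1.81866249e-03 -9.96872210e-01]] [0.01981365 0.50949391 1.36346   ] [[444.54524665   0.         323.03908753]
 [  0.         444.54524665 233.67693862]
 [  0.           0.           1.        ]]
```

View pics/scene0.png

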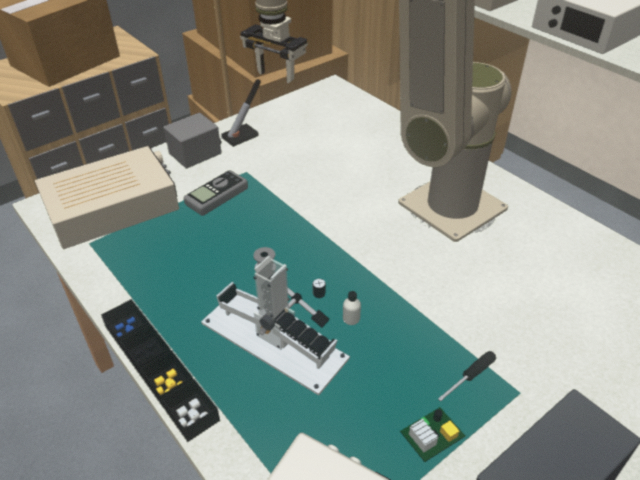

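View pics/top0.png

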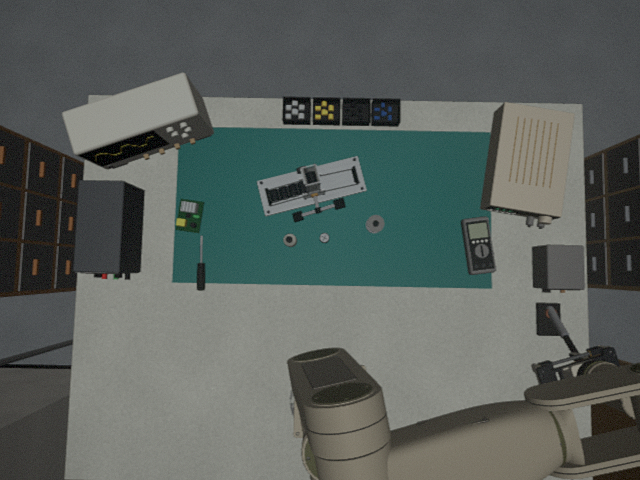

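The top view shows the sorter at about (312,185), the right pad near (340,203) and the left pad near (298,216). The flux bottle is at (289,240), the loose cap at (324,238) and the spool at (375,224). Next I'll measure the base plate and the pad.

```bash
cat > h.py <<'E'
import numpy as np
def ray(c,u,v,z):
    R,t,K=c["R"],c["t"],c["intrinsics"]
    o=-R.T@t; d=R.T@np.linalg.solve(K,[u,v,1]); return o+d*(z-o[2])/d[2]
def pt(c,u,v):
    Z=c["depth"][int(round(v)),int(round(u))]
    return c["R"].T@(np.linalg.solve(c["intrinsics"],[u,v,1])*Z-c["t"])
def proj(c,X):
    p=c["intrinsics"]@(c["R"]@np.asarray(X)+c["t"]); return p[:2]/p[2]
E
python3 - <<'E'
import cv2,numpy as np
from h import *
c=dict(np.load("top0.npz")); f=c["frame"]
v,u=np.mgrid[140:260,240:400]
P=np.array([[pt(c,x,y) for x in range(240,400)] for y in range(140,260)])
hsv=cv2.cvtColor(f,cv2.COLOR_RGB2HSV)[140:260,240:400]
nong=((hsv[...,1]<90)).astype(np.uint8)
n,l,st,ce=cv2.connectedComponentsWithStats(nong)
for i in range(1,n):
    if st[i,4]>40: print(st[i],ce[i]+[240,140])
big=1+np.argmax(st[1:,4])
# base plate: bright and z~10mm
m=((l==big)&(np.abs(P[...,2]-.01)<.006)&(hsv[...,2]>110)).astype(np.uint8)
pts=np.argwhere(m)[:,::-1].astype(np.float32)
W=np.array([ray(c,a+240,b+140,.01)[:2] for a,b in pts],np.float32)
r=cv2.minAreaRect(W); print("rect",r, cv2.boxPoints(r))
for (a,b) in [(340,203),(298,216),(318,210),(311,175),(289,240),(324,238),(375,224)]:
    print(a,b,f[b,a],np.round(pt(c,a,b),3))
for Z,nm in ((.075,"pads"),):
    q=P[(P[...,2]>.03)]; print(len(q))
cv2.imwrite("pics/crop.png",cv2.resize(f[140:260,240:400,::-1],None,fx=5,fy=5,interpolation=cv2.INTER_CUBIC))
d=(P[...,2]*1000).astype(int)
for y in range(194,224,2): print(y,d[y-140,290-240:352-240:2])
E
```

```text
[  16   16  111   66 4191] [311.80267239 187.05225483]
[125  75  20  19 288] [374.59375    223.75347222]
[ 43  93  14  14 156] [289.6025641  239.68589744]
[79 93 11 10 82] [323.97560976 237.45121951]
rect ((0.654839277267456, 0.06757247447967529), (0.13033892214298248, 0.33127397298812866), 15.31483268737793) [[ 0.54823554  0.2101148 ]
 [ 0.63573253 -0.10939533]
 [ 0.761443   -0.07496986]
 [ 0.673946    0.24454027]]
340 203 [25 31 33] [ 0.595 -0.019  0.095]
298 216 [23 31 33] [0.56  0.107 0.043]
318 210 [17 29 25] [0.576 0.046 0.071]
311 175 [33 35 36] [0.659 0.066 0.181]
289 240 [31 39 38] [0.483 0.129 0.089]
324 238 [ 96 103 100] [0.494 0.026 0.043]
375 224 [34 42 41] [ 0.54  -0.129  0.047]
2923
194 [  75   81   85   82   79   69   70   83   94   73   72   70 1399   77
   67   22   14   29   12    7   14    3   13   19   10   13    4    8
   13   10   14]
196 [73 80 66 63 69 70 72 65 58 43 32 66 67 67  8 13 12  7 14 10  9  6 10  8
  9 11 10  3  4 -1  8]
198 [  66   63   66   56   54   14   10   23   27   13    8    6   61   67
   12    8   11   11   10 1399   12    9   17    0    3
[... 689 characters left out ...]

210 [ 0  4  6  6  0  0 -2 -2 10  4  0 56 60 75 70 71 74  3  1  5  3  7  0  0
 -2 -3  0  0  5  0  1]
212 [ 3  4  1 38 48 42 39  2 48 51 54 58 61 68 70 65  5  0  4  2  7 -2 -5 -1
  5  0  7  1  3 -2 -3]
214 [ 4  3 34 38 40 46 40 47 51 56 51  3 -3  1  3  0  6 -2 -5  2  3  7  1  0
  0  0  5  1  7  1  0]
216 [-3  7 39 37 42 48 43  6 -2  5  1 -4  1 -1  0  3  0  3  1  2 -3  0 -1  4
  2  0  6  5 -4 -1  2]
218 [ 3  0 37 33 43 45 44  0  2 -3  2  4 -2  3  1  0  3  0  2 -1  1  6  1  4
  0  8  1  7  2 -3  4]
220 [ 4  1 39 42 33 40  2  5 -1  4  6  0  3  4  4  3 -5  3  6  3 -6  0  1  0
  2 -2  1  7  1  3  1]
222 [ 3  0  6  2  3  0 -1 -4  1  3  3  6  3  3  2  0 -6  5  3  0  5  5  1  2
  2  1  0  2  5  1  0]
```

View pics/crop.png

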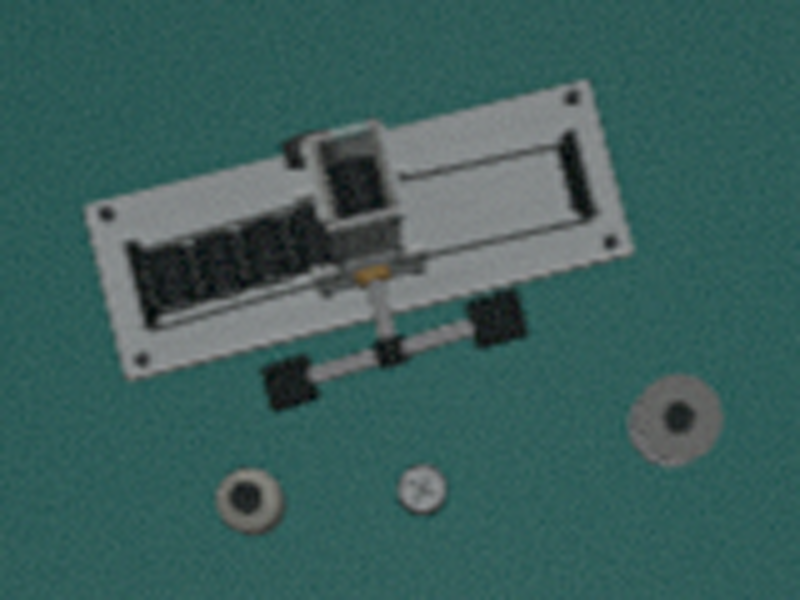

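The crop shows the right pad at about (497,318), which is full-image (339.4,203.6), and the left pad at (291,383). The magazine is at (357,170), and the base plate's corners are clear. The right lane is empty. The body is bulky, so I'll put its broad face diagonally away from the magazine. Now I'll work out the poses.

```bash
python3 - <<'E'
import cv2,numpy as np
from h import *
from scipy.spatial.transform import Rotation as Ro
from plant import readout
c=dict(np.load("top0.npz")); f=c["frame"]; s2=dict(np.load("scene0.npz"))
cr=np.array([(87,205),(585,82),(632,250),(128,378)])/5+[240,140]-.4
W=np.array([ray(c,*p,.01)[:2] for p in cr]); bl,br,fr,fl=W
print("sizes",[round(float(np.linalg.norm(W[i]-W[i-1])),3) for i in range(4)])
d=(bl-br)+(fl-fr); yaw=np.arctan2(-d[0],d[1]); ex=np.array([np.cos(yaw),np.sin(yaw)]); ey=np.array([-ex[1],ex[0]])
O=W.mean(0)-.010*ex
print("yaw",np.degrees(yaw),"O",O)
pr=O-.078*ex-.0665*ey; pl=O-.078*ex+.0635*ey; print("pad from plate",pr,pl)
pm=ray(c,497/5+240-.4,318/5+140-.4,.092); plm=ray(c,291/5+240-.4,383/5+140-.4,.040)
print("pad direct",pm,plm, "scene px of pad",proj(s2,pm))
mg=ray(c,357/5+240-.4,170/5+140-.4,.225);print("mag",mg)
st=readout.read_state(); T=Ro.from_rotvec(st["orientation"]); print(T.as_matrix().round(3))
j=(ex-ey)/2**.5; x=T.as_matrix()[:,0]
a=lambda v:np.degrees(np.arctan2(v[1],v[0]))
print("jaw now",a(x),"want",a(j), "mod180"); 
tgt=np.array([pm[0],pm[1],.15]); print("delta tool",100*T.inv().apply(tgt-st["tool_pos"]))
E
```

```text
sizes [0.114, 0.326, 0.112, 0.328]
yaw 15.296361057526655 O [0.65305455 0.06670287]
pad from plate [ 0.59536125 -0.01801864] [0.56106572 0.10737601]
pad direct [ 0.59490141 -0.01645134  0.092     ] [0.55995601 0.10795205 0.04      ] scene px of pad [272.47879396 276.43571472]
mag [0.65361981 0.06421393 0.225     ]
[[ 0.288 -0.     0.958]
 [-0.958  0.002  0.288]
 [-0.002 -1.     0.   ]]
jaw now -73.27948586585222 want -29.70363894247335 mod180
delta tool [-41.24758763   4.42513624  56.49418024]
```

```bash
python3 -m creep '[[[1,0,-4,0,0,0,0],[1,0,-4,0,0,0,0],[1,-4.5,0,1.3,0,0,0],[1,-4.5,0,1.3,0,0,0],[1,-3.4,0,3.6,0,0,0],[1,-3,0,4,0,0,0],[1,-3,0,4,0,0,0],[1,-3,0,4,0,0,0]]]' 20
cat > d.py <<'E'
import numpy as np
from plant import readout
from scipy.spatial.transform import Rotation as Ro
s=readout.read_state(); T=Ro.from_rotvec(s["orientation"]); M=T.as_matrix()
print("t",s["t"],"pos",s["tool_pos"].round(4),"F",s["force"].round(1),"q",s["q"].round(2),"open",s["opening"])
print("jaw deg",np.degrees(np.arctan2(M[1,0],M[0,0])),"down",M[:,1].round(3))
for z in (.2,.103,.05): print(z,"delta cm",(100*T.inv().apply(np.array([.596,-.021,z])-s["tool_pos"])).round(2))
E
python3 d.py
```

```text
t: 0.9
tool_pos: [0.2829, -0.3142, 0.2715]
orientation: [-1.321, 1.006, -0.99]
force: [1.7, -0.1, 0.7]
opening: 0.0336
t 0.9 pos [ 0.2829 -0.3142  0.2715] F [ 1.7 -0.1  0.7] q [-0.96 -0.37  1.81  0.    1.71  0.33] open 0.03361769428955413
jaw deg -73.85648646933205 down [-0.003  0.012 -1.   ]
0.2 delta cm [-19.37   7.4   38.23]
0.103 delta cm [-19.24  17.1   38.23]
0.05 delta cm [-19.17  22.4   38.23]
```

```bash
python3 -m creep '[[[1,-2.2,0,4.3,0,0,0],[1,-2.2,0,4.3,0,0,0],[1,-2.2,0,4.3,0,0,0],[1,-2.2,0,4.3,0,0,0],[1,-2.2,0,4.3,0,0,0],[1,-2.2,0,4.3,0,0,0],[1,-2.2,0,4.3,0,0,0],[1,-2.2,0,4.3,0,0,0]]]'
python3 d.py
```

```text
t: 1.7
tool_pos: [0.5705, -0.036, 0.2722]
orientation: [-1.322, 1.006, -0.991]
force: [1.0, -1.8, 0.4]
opening: 0.0003
t 1.7 pos [ 0.5705 -0.036   0.2722] F [ 1.  -1.8  0.4] q [-0.16  0.04  1.44  0.01  1.66  1.13] open 0.00032671861618216333
jaw deg -73.89430989311779 down [-0.003  0.011 -1.   ]
0.2 delta cm [-0.65  7.23  2.87]
0.103 delta cm [-0.54 16.93  2.87]
0.05 delta cm [-0.47 22.23  2.87]
```

```bash
python3 -m creep '[[[1,-0.5,0,2.7,0,0,0],[1,0,0,0,0,-8.5,0],[1,0,0,0,0,-8.5,0],[1,0,0,0,0,-8.5,0],[1,0,0,0,0,-8.5,0],[1,0,0,0,0,-8.5,0],[1,0,0,0,0,-3,0],[1,0,0,0,0,0,0]]]'
python3 d.py
```

```text
t: 2.5
tool_pos: [0.5971, -0.0148, 0.2641]
orientation: [-1.529, 0.386, -0.357]
force: [-0.5, -0.3, -0.3]
opening: 0.0006
t 2.5 pos [ 0.5971 -0.0148  0.2641] F [-0.5 -0.3 -0.3] q [-0.12  0.12  1.37  0.01  1.66  0.36] open 0.0006465138785066261
jaw deg -27.157772132220394 down [-0.015  0.014 -1.   ]
0.2 delta cm [ 0.31  6.4  -0.64]
0.103 delta cm [ 0.51 16.1  -0.69]
0.05 delta cm [ 0.61 21.4  -0.72]
```

```bash
python3 -m creep '[[[1,0.5,2.5,-0.7,0,0,0],[1,0,2.5,0,0,0,0],[1,0,2.5,0,0,0,0],[1,0,2.5,0,0,0,0],[1,0,2,0,0,0,0],[1,0,1,0,0,0,0],[1,0,0.5,0,0,0,0],[1,0,0,0,0,0,0]]]'
python3 d.py; python3 - <<'E'
from plant import optics
import cv2,numpy as np
a=optics.read_camera("top")["frame"][140:260,240:400]; b=optics.read_camera("scene")["frame"][220:360,200:380]
cv2.imwrite("pics/near.png",np.hstack([cv2.resize(x[:,:,::-1],(400,312),interpolation=cv2.INTER_CUBIC) for x in(a,b)]))
E
```

```text
t: 3.3
tool_pos: [0.5959, -0.0218, 0.1238]
orientation: [-1.527, 0.397, -0.368]
force: [0.2, -0.4, 0.3]
opening: 0.0005
t 3.3 pos [ 0.5959 -0.0218  0.1238] F [ 0.2 -0.4  0.3] q [-0.13  0.18  1.56  0.01  1.42  0.36] open 0.0004870117200217992
jaw deg -27.997069646259945 down [-0.016  0.014 -1.   ]
0.2 delta cm [-0.19 -7.62  0.11]
0.103 delta cm [0.01 2.08 0.06]
0.05 delta cm [0.12 7.38 0.04]
```

View pics/near.png

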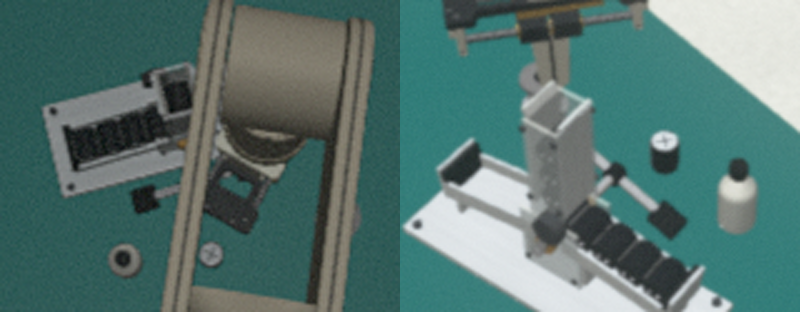

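The fingers are above the right pad, hidden behind the magazine in the scene view. The four full-lane capacitors and the magazine are unchanged. Pressing down now.

```bash
python3 -m creep '[[[1,0,1.0,0,0,0,0],[1,0,0.8,0,0,0,0],[1,0,0.8,0,0,0,0],[1,0,0.8,0,0,0,0],[1,0,0.8,0,0,0,0],[1,0,0.8,0,0,0,0],[1,0,0.8,0,0,0,0],[1,0,0.6,0,0,0,0]]]'
python3 d.py
```

```text
t: 4.2
tool_pos: [0.5988, -0.0215, 0.0596]
orientation: [-1.526, 0.39, -0.375]
force: [-0.3, -1.3, 0.3]
opening: 0.0006
t 4.2 pos [ 0.5988 -0.0215  0.0596] F [-0.3 -1.3  0.3] q [-0.13  0.24  1.62  0.01  1.29  0.36] open 0.0006138997278185178
jaw deg -27.999166611168793 down [-0.007  0.013 -1.   ]
0.2 delta cm [ -0.44 -14.03   0.02]
0.103 delta cm [-0.33 -4.33 -0.06]
0.05 delta cm [-0.26  0.97 -0.1 ]
```

Next, a little further to the stop, then hold while they roll.

```bash
python3 -m creep '[[[1,-0.2,0.4,0,0,0,0],[1,0,0.3,0,0,0,0],[1,0,0,0,0,0,0],[1,0,0,0,0,0,0],[1,0,0,0,0,0,0],[1,0,0,0,0,0,0],[1,0,0,0,0,0,0],[1,0,0,0,0,0,0]]]'
python3 d.py; python3 - <<'E'
from plant import optics
import cv2,numpy as np
a=optics.read_camera("top")["frame"][140:260,240:400]; b=optics.read_camera("scene")["frame"][220:360,200:380]
cv2.imwrite("pics/press.png",np.hstack([cv2.resize(x[:,:,::-1],(400,312),interpolation=cv2.INTER_CUBIC) for x in(a,b)]))
E
```

```text
t: 5.0
tool_pos: [0.5968, -0.0202, 0.0519]
orientation: [-1.526, 0.391, -0.374]
force: [0.0, 0.7, 0.7]
opening: 0.0005
t 5.0 pos [ 0.5968 -0.0202  0.0519] F [0.  0.7 0.7] q [-0.13  0.24  1.63  0.01  1.28  0.36] open 0.00046459220736313984
jaw deg -28.00001729173788 down [-0.007  0.013 -1.   ]
0.2 delta cm [-2.200e-01 -1.481e+01  1.000e-02]
0.103 delta cm [-0.1  -5.11 -0.07]
0.05 delta cm [-0.03  0.19 -0.11]
```

View pics/press.png

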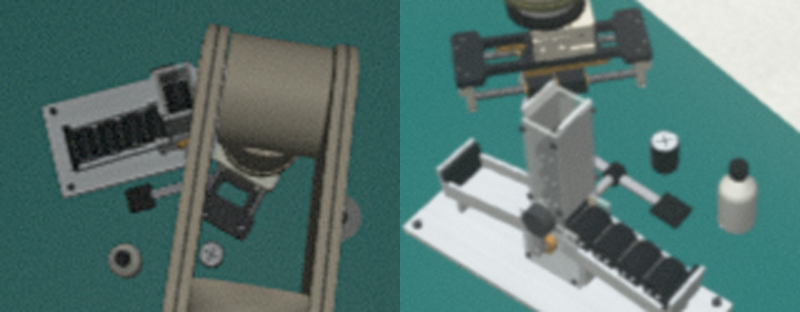

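The left pad has risen only a little (scene crop from (668,218) to (670,210)) and the right lane is still empty, so the gate isn't over. Next I'll measure the left pad's height, using depth.

```bash
python3 - <<'E'
from plant import optics
import cv2,numpy as np
from h import *
for n in("top","scene"):
    c=optics.read_camera(n); np.savez(n+"1.npz",**c)
    u0,v0=(290,205) if n=="top" else (305,300)
    L=[pt(c,u,v) for v in range(v0,v0+25) for u in range(u0-10,u0+40)]
    L=np.array(L); O=np.array([.653,.0667]); y=np.radians(15.3); e=np.array([np.cos(y),np.sin(y)]); k=np.array([-e[1],e[0]])
    S=np.c_[(L[:,:2]-O)@e,(L[:,:2]-O)@k,L[:,2]]
    m=(S[:,2]>.02)&(S[:,2]<.12)&(abs(S[:,0]+.078)<.025)&(S[:,1]>.04)&(S[:,1]<.1)
    print(n,m.sum(),np.median(S[m],0))
    for b in np.arange(.02,.1,.01):
        q=(S[:,2]>.02)&(abs(S[:,0]+.078)<.02)&(abs(S[:,1]-b)<.005); print(round(b,2),q.sum(),np.median(S[q,2]) if q.any() else None)
f=c["frame"][220:340,210:370]
cv2.imwrite("pics/s2.png",cv2.resize(f[:,:,::-1],None,fx=5,fy=5,interpolation=cv2.INTER_CUBIC))
E
```

```text
top 124 [-0.07871828  0.0660741   0.05853798]
0.02 10 0.06342908590334605
0.03 10 0.06119927307780238
0.04 12 0.060661191326730854
0.05 19 0.05927344387184878
0.06 32 0.05998383758793131
0.07 33 0.05856162278760114
0.08 33 0.056593862479324915
0.09 0 None
scene 210 [-0.07609818  0.06886123  0.05723484]
0.02 21 0.06254608452767207
0.03 18 0.06078007503662729
0.04 19 0.05997289662975392
0.05 26 0.05889895605420327
0.06 50 0.0582027792531216
0.07 52 0.05801352506108667
0.08 59 0.05635431295273388
0.09 15 0.05473654887868565
```

View pics/s2.png

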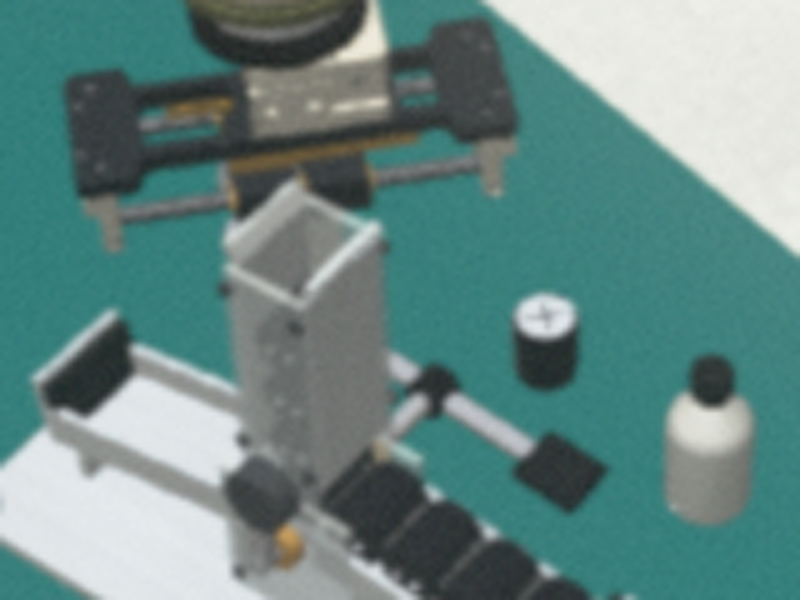

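The left pad sits at only about 58 mm with the bar sloping about 0.1, so the gate is near −0.1 rad. The fingertip is at 41 mm, below where the right pad should be. Either the gate is jammed or the finger has slipped past the pad. I'll raise the finger stepwise and watch the gate angle.

```bash
cat > g.py <<'E'
import numpy as np
from plant import optics
from h import *
def gate():
    c=optics.read_camera("scene")
    L=np.array([pt(c,u,v) for v in range(280,335) for u in range(285,340)])
    O=np.array([.653,.0667]); y=np.radians(15.3); e=np.array([np.cos(y),np.sin(y)]); k=np.array([-e[1],e[0]])
    S=np.c_[(L[:,:2]-O)@e,(L[:,:2]-O)@k,L[:,2]]
    m=(S[:,2]>.025)&(S[:,2]<.12)&(abs(S[:,0]+.078)<.017)&(S[:,1]>.045)&(S[:,1]<.1)
    print("gate: left pad",np.median(S[m],0).round(4),"slope",np.polyfit(S[m,1],S[m,2],1)[0].round(2),m.sum())
    return c
if __name__=="__main__": gate()
E
python3 g.py
python3 -m creep '[[[1,0,-1,0,0,0,0],[1,0,-1,0,0,0,0],[1,0,0,0,0,0,0],[1,0,0,0,0,0,0],[1,0,0,0,0,0,0],[1,0,0,0,0,0,0],[1,0,0,0,0,0,0],[1,0,0,0,0,0,0]]]'
python3 g.py
```

```text
gate: left pad [-0.0756  0.07    0.0573] slope -0.08 202
t: 6.05
tool_pos: [0.5971, -0.0205, 0.0739]
orientation: [-1.526, 0.39, -0.375]
force: [-0.2, 0.1, -0.1]
opening: 0.0005
gate: left pad [-0.0756  0.0659  0.0404] slope -0.36 195
```

Lifting to a tip height of 63 mm let the gate fall back to the left stop. So the contact is about 30 mm above the fingertips, and the tips are beside the pad rather than on it. I'll raise the finger clear and look at where the fingers really are.

```bash
python3 -m creep '[[[1,0,-2.5,0,0,0,0],[1,0,-2.5,0,0,0,0],[1,0,-2.5,0,0,0,0],[1,0,-2.5,0,0,0,0],[1,0,-2,0,0,0,0],[1,0,0,0,0,0,0],[1,0,0,0,0,0,0],[1,0,0,0,0,0,0]]]'
python3 - <<'E'
from g import *; import cv2
from plant import readout
from scipy.spatial.transform import Rotation as Ro
c=gate(); s=readout.read_state(); T=Ro.from_rotvec(s["orientation"]); print(s["tool_pos"],s["opening"])
f=c["frame"][150:300,170:370]; im=cv2.resize(f[:,:,::-1],None,fx=4,fy=4,interpolation=cv2.INTER_CUBIC)
for o,col in (((0,.011,0),(0,0,255)),((0,-.008,0),(0,255,255)),((0,-.073,0),(255,0,0))):
    p=proj(c,s["tool_pos"]+T.apply(o)); print(o,p); cv2.circle(im,tuple(int(a) for a in (p-[170,150])*4+2),4,col,-1)
pm=proj(c,[.595,-.018,.092]); cv2.circle(im,tuple(int(a) for a in (pm-[170,150])*4+2),4,(0,255,0),-1)
cv2.imwrite("pics/tip.png",im)
E
```

```text
t: 6.9
tool_pos: [0.5955, -0.0217, 0.1934]
orientation: [-1.527, 0.396, -0.369]
force: [-0.6, 0.8, -0.3]
opening: 0.0003
gate: left pad [-0.0759  0.0653  0.0399] slope -0.34 195
[ 0.59511044 -0.02171068  0.19279422] 0.0006385020366971397
(0, 0.011, 0) [268.64785281 245.9966124 ]
(0, -0.008, 0) [267.91024623 239.4649458 ]
(0, -0.073, 0) [265.27301226 216.11166587]
```

View pics/tip.png

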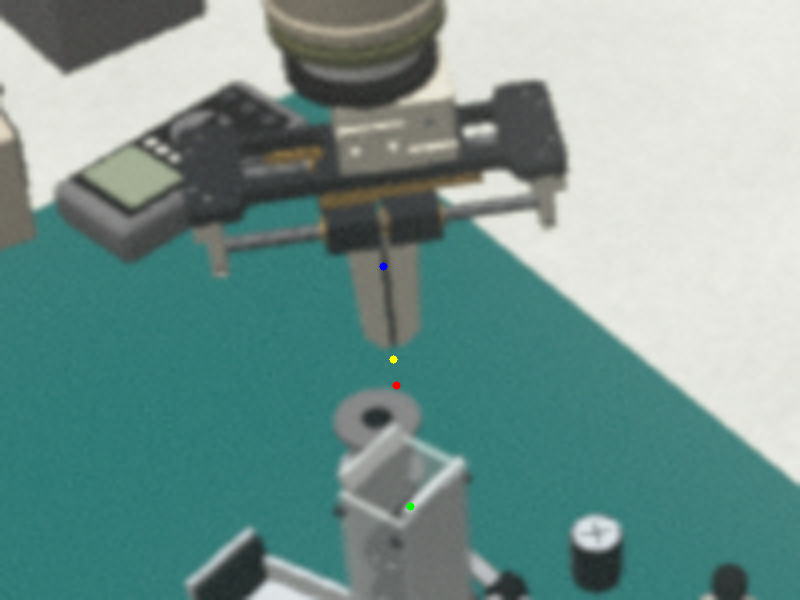

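The drawn points show the real fingertips at (390,345), not the predicted (397,385). They stand about 30 mm higher than expected, which matches the 33 mm contact offset. I'll confirm with depth.

```bash
python3 - <<'E'
from g import *
c=gate()
for v in (213,222,228,234): print(v,[pt(c,u,v).round(3).tolist() for u in (262,266,270,272)])
E
```

```text
gate: left pad [-0.0755  0.0657  0.0404] slope -0.33 191
213 [[0.607, -0.017, 0.283], [0.597, -0.018, 0.278], [0.591, -0.012, 0.278], [0.588, -0.008, 0.279]]
222 [[0.608, -0.019, 0.258], [0.6, -0.016, 0.257], [0.594, -0.011, 0.256], [0.59, -0.009, 0.256]]
228 [[0.61, -0.018, 0.244], [0.603, -0.012, 0.244], [0.594, -0.012, 0.239], [0.592, -0.007, 0.241]]
234 [[0.611, -0.018, 0.228], [0.603, -0.016, 0.225], [0.594, -0.014, 0.221], [0.591, -0.011, 0.222]]
```

Depth puts the tips about 20 mm above the reported TCP, and they are horizontally on target. The press therefore needs to end at TCP z of about 0.02.

```bash
python3 -m creep '[[[1,0,2.5,0,0,0,0],[1,0,2.5,0,0,0,0],[1,0,2.5,0,0,0,0],[1,0,2.0,0,0,0,0],[1,0,1.0,0,0,0,0],[1,0,0.8,0,0,0,0],[1,0,0.8,0,0,0,0],[1,0,0.8,0,0,0,0]]]'
python3 d.py; python3 g.py
python3 -m creep '[[[1,0,0.8,0,0,0,0],[1,0,0.8,0,0,0,0],[1,0,0.6,0,0,0,0],[1,0,0.5,0,0,0,0],[1,0,0.3,0,0,0,0],[1,0,0,0,0,0,0],[1,0,0,0,0,0,0],[1,0,0,0,0,0,0]]]'
python3 d.py; python3 g.py
```

```text
t: 7.8
tool_pos: [0.5906, -0.0197, 0.0548]
orientation: [-1.528, 0.401, -0.364]
force: [-0.1, -1.8, 1.0]
opening: 0.0003
t 7.8 pos [ 0.5906 -0.0197  0.0548] F [-0.1 -1.8  1. ] q [-0.13  0.23  1.63  0.01  1.3   0.36] open 0.00028433878474894874
jaw deg -28.004519203417285 down [-0.02   0.014 -1.   ]
0.2 delta cm [  0.19 -14.53   0.18]
0.103 delta cm [ 0.42 -4.83  0.15]
0.05 delta cm [0.55 0.47 0.13]
gate: left pad [-0.0758  0.0701  0.0546] slope -0.16 201
t: 8.65
tool_pos: [0.5902, -0.0191, 0.022]
orientation: [-1.527, 0.401, -0.365]
force: [0.0, 0.7, -0.1]
opening: 0.0007
t 8.65 pos [ 0.5902 -0.0191  0.022 ] F [ 0.   0.7 -0.1] q [-0.13  0.27  1.65  0.01  1.24  0.36] open 0.0006800522501128148
jaw deg -28.003763343294356 down [-0.02   0.014 -1.   ]
0.2 delta cm [  0.17 -17.81   0.16]
0.103 delta cm [ 0.41 -8.11  0.13]
0.05 delta cm [ 0.54 -2.81  0.11]
gate: left pad [-0.0753  0.0668  0.092 ] slope 0.33 159
```

The gate is on the right stop, with the left pad at 92 mm. I'll hold while the capacitors roll, then look.

```bash
for i in 1 2 3; do python3 -m creep '[[[1,0,0,0,0,0,0],[1,0,0,0,0,0,0],[1,0,0,0,0,0,0],[1,0,0,0,0,0,0],[1,0,0,0,0,0,0],[1,0,0,0,0,0,0],[1,0,0,0,0,0,0],[1,0,0,0,0,0,0]]]' | grep -E "force|tool_pos"; done
python3 - <<'E'
from g import *; import cv2
c=gate(); f=c["frame"][220:370,190:360]
cv2.imwrite("pics/hold.png",cv2.resize(f[:,:,::-1],None,fx=4,fy=4,interpolation=cv2.INTER_CUBIC))
E
```

```text
tool_pos: [0.5909, -0.0192, 0.0231]
force: [-0.5, -0.4, -0.3]
tool_pos: [0.5909, -0.0191, 0.023]
force: [0.4, -0.1, -0.1]
tool_pos: [0.5909, -0.0192, 0.023]
force: [1.1, 0.1, 0.6]
gate: left pad [-0.0751  0.0669  0.0926] slope 0.32 158
```

View pics/hold.png

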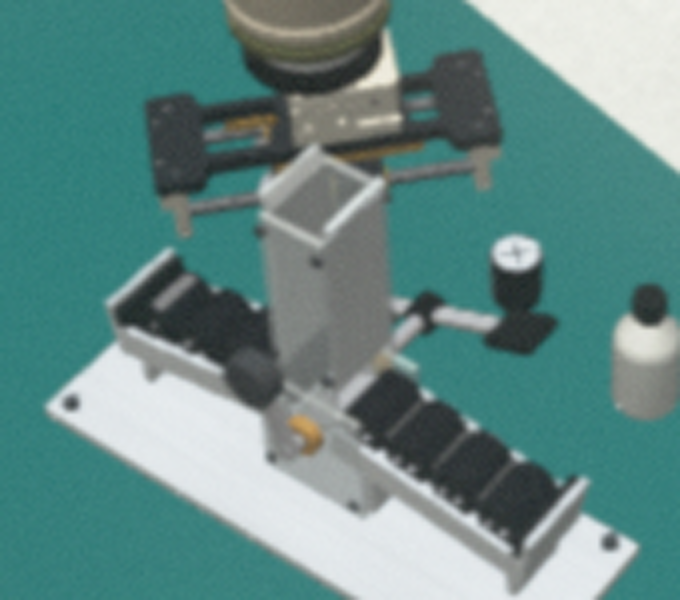

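The gate is tipped right, the magazine is empty, the right lane is filled (from (185,280) to (260,340)) and the left four are in place. Now I'll lift off and back away for an unobstructed view.

```bash
python3 -m creep '[[[1,0,-1.5,0,0,0,0],[1,0,-2.5,0,0,0,0],[1,0,-4,0,0,0,0],[1,0,-4,0,0,0,0],[1,0,-4,0,0,0,0],[1,0,-4,0,0,0,0],[1,0,-4,0,0,0,0],[1,0,-2,0,0,0,0]]]'
python3 g.py; python3 d.py | head -2
python3 -m creep '[[[1,3.2,0,-3.4,0,0,0],[1,3.2,0,-3.4,0,0,0],[1,3.2,0,-3.4,0,0,0],[1,3.2,0,-3.4,0,0,0],[1,3.2,0,-3.4,0,0,0],[1,3.2,0,-3.4,0,0,0],[1,3.2,0,-3.4,0,0,0],[1,0,0,0,0,0,0]]]'
python3 - <<'E'
from g import *; import cv2
c=gate(); f=c["frame"][220:370,190:360]; t=optics.read_camera("top"); np.savez("top2.npz",**t)
a=t["frame"][140:260,240:400]
cv2.imwrite("pics/end.png",np.hstack([cv2.resize(x[:,:,::-1],(400,h),interpolation=cv2.INTER_CUBIC)[:300] for x,h in((a,300),(f,353))]))
c0=np.load("top0.npz")
for u,v in((289,240),(324,238),(375,224),(478,245),(189,215),(200,275)):
    s=np.s_[v-14:v+15,u-14:u+15]; print((u,v),np.abs(t["frame"][s].astype(int)-c0["frame"][s]).mean().round(1))
E
```

```text
t: 11.95
tool_pos: [0.5924, -0.0226, 0.2963]
orientation: [-1.528, 0.403, -0.362]
force: [0.3, -0.6, 0.5]
opening: 0.0005
gate: left pad [-0.0755  0.0667  0.092 ] slope 0.34 159
t 12.0 pos [ 0.5934 -0.0227  0.2996] F [-0.1 -0.8  2.5] q [-0.13  0.12  1.31  0.01  1.73  0.36] open 0.0004958021243184516
jaw deg -27.99779007787676 down [-0.019  0.014 -1.   ]
t: 12.8
tool_pos: [0.683, -0.3473, 0.3035]
orientation: [-1.527, 0.387, -0.369]
force: [0.4, 0.3, -0.9]
opening: 0.0006
gate: left pad [-0.0752  0.0672  0.0919] slope 0.33 158
(289, 240) 3.1
(324, 238) 2.9
(375, 224) 3.1
(478, 245) 51.6
(189, 215) 3.6
(200, 275) 3.4
```

View pics/end.png

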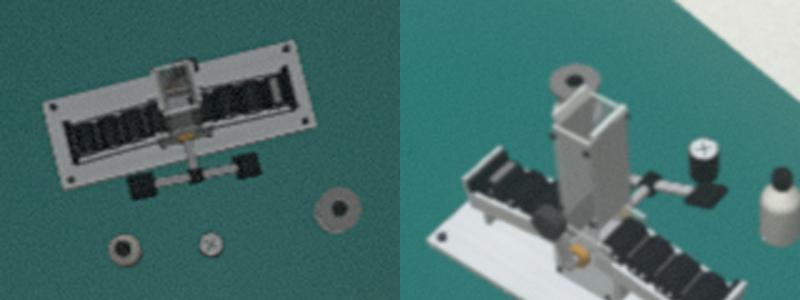

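The end view shows the gate still right, four capacitors in each lane, an empty magazine, and the bottle, loose cap and spool where they were. The multimeter patch differs only because the arm covers it from above. Handing in.

```bash
python3 -c "
from plant import robot; print(robot.close_job())"
```

```text
the job is handed in; nothing more can be done
None
```

The gate is tipped fully to the right, all four waiting capacitors have rolled into the right lane, and the job is handed in at about 13 s of the 32 s allowed. I pressed the right pad with the closed fingertips, held it for about 2.4 s while they rolled, then lifted off and moved the arm clear.

**First press:** this fell short. With the gripper closed, the tips stand about 30 mm further back than the stated geometry. The gate stopped near −0.1 rad and fell back to the left when I raised the finger. No capacitor appeared to move, and the second press, corrected for this, took it all the way over.

**Last checks:**
- **Gate:** the left pad measured 92 mm high with a slope of 0.33, which is the right stop. It stayed there after I let go.
- **Capacitors:** the magazine is empty, the right lane is full, and the four in the left lane are still in place.
- **Bystanders:** the bottle, loose cap, spool, circuit board and screwdriver are unchanged in the images. The multimeter could not be compared in the last image because the arm hid it; the gripper stayed high on that side.
- **Force:** readings at the end of each move stayed under about 3 N.

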